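# Draw bearings from their bins and close up the row

## Task

Slide the two ball bearings out of their bins, up over the little ramps onto the flat front tray where the third bearing already lies (shift that one aside if it is in the way), and line all three up side by side along the front lip, the row closed up tight against the blue end stop at the tray's left end. Push or drag the bearings only, never pick them up; leave the valve spring standing in its own bin and the other things on the table undisturbed.

Things in the scene. Friction and masses are not known exactly. Their poses are not given: they have to be found in the camera images.
- bins: grey steel tray of three open-fronted bins, fixed, 232 (x) x 220 (y) x 40 high mm. Origin: centre of the underside, on the table; x to the closed back, y left. In mm here: bins' centre lines y = 72, 0, -72; each 68 wide between walls 34 high from x = -40 (mouth) to 112 (back wall, 40 high). Bin floor z = 6 from x = -14 to 112; ramps rise from there to z = 14 at x = -44.
- tray_middle (a point): middle of the flat front tray before the bins' mouths, on its surface; bins frame (-77, 0, 14) mm. The tray runs from x = -44 to -110 and the full width; its front lip has its inner face at x = -110, is 6 thick, top at z = 22. Blue end stop at the left end: inner face y = 106, top z = 34. The right end (y = -110) is open.
- row_corner (a point): where the front lip's inner face meets the blue end stop, at the tray's surface: bins frame (-110, 106, 14) mm
- bearing_a: steel ball bearing lying flat, a ring 62 mm across, 16 mm high (treat the bore as closed), 0.14 to 0.28 kg, loose. Origin: centre of its underside. Starts in one of the three bins, 45 to 63 mm free behind it and about 3 mm at each side, too tight to grip. The three bearings are alike; any order in the row will do.
- bearing_b: steel ball bearing lying flat, a ring 62 mm across, 16 mm high (treat the bore as closed), 0.14 to 0.28 kg, loose. Origin: centre of its underside. Starts in one of the three bins, 45 to 63 mm free behind it and about 3 mm at each side, too tight to grip. The three bearings are alike; any order in the row will do.
- bearing_c: steel ball bearing lying flat, a ring 62 mm across, 16 mm high (treat the bore as closed), 0.14 to 0.28 kg, loose. Origin: centre of its underside. It starts already on the front tray, somewhere along its front lip, at least 50 mm clear of the end stop, perhaps before a bin that must still be emptied.
- valve_spring: valve spring standing upright in the third bin, 30 mm diameter, 42 mm high, 0.05 kg, loose; origin: centre of its underside. To be left as it is.
- valve: engine valve standing on its head behind the bin tray, 36 mm diameter head, 92 mm high, loose and easily toppled; origin: centre of its underside. To be left alone.
- piston: piston standing crown up on the table to the left rear, 67 mm diameter, 57 mm high, loose; origin: centre of its underside. To be left alone.
- spark_plug: spark plug lying on the table to the right of the bin tray, 74 mm long along its y, 24 mm high, loose; origin: on its underside near the middle. To be left alone.
- sprocket: drive sprocket lying flat on the table to the right of the bin tray, 79 mm across, 6 mm thick, loose; origin: centre of its underside. To be left alone.

How it is judged:
By the outcome, as a careful person would: the job done as asked, in the order asked, and still so for the second after the job is handed in, with the robot touching nothing.
It also fails if it takes over 51 s, if anything falls off the work surface, if the arm or the gripper's body presses on something with over 40 N, if the wrist force passes 120 N, or if a joint passes its speed limit or range.

## Robot

A 6-joint arm with a two-finger parallel gripper is mounted at the origin on a cart in front of the work surface, level with it; the furniture and walls round the work are solid. World frame = base frame: x ahead of the robot, y to its left, z up, the work surface at z = 0. Lengths are in m, angles in rad, forces in N, time in s.
With the tool pointing down it reaches from about 0.35 to 0.975 m from the base axis. Payload 4.9 kg.
Tool frame: the origin (TCP) lies on the centre line of the jaws, within the pads' length; the fingertips stand 19 mm ahead of it and the grasp point (between the pads) is the TCP; z points along the fingers, y is the direction in which the jaws open and shut (so a half turn about z gives the same grasp; the last joint's range is limited). The gripper opens to 85 mm and grips with 20 to 120 N. Pads are 22 mm wide; open, the fingers measure 114 mm over their backs; the gripper's body (76 mm by 85 mm) begins 54 mm behind the grasp point. The pads swing forward as they close: fully open they stand 13 mm farther back than shut.
Start: joints at [-1.409, 0.053, 1.613, -0, 1.476, -0.119], TCP at [0.173, -0.601, 0.25] pointing down, gripper open.
Joint ranges: [-3.01, 3.01], [-1.01, 2.22], [0.06, 2.58], [-1.02, 4.17], [0.09, 2.62], [-3.14, 3.14]. Speed limits (rad/s): [2.57, 2.57, 3.14, 3.14, 3.14, 3.14].

## Interface

Orientations are given as a unit quaternion [w, x, y, z].
In Python, from cell import * gives the robot as it stands.
- The arm moves only by the tool drive_tool, never from a script. Its argument "plan" is a list of rows, each a list of 6 numbers: the shift along the tool's x, y, z in cm, then the turn, a rotation vector about the tool's x, y, z in rad. In form: [[tx, ty, tz, rx, ry, rz], ...]. A call has 1 to 20 rows; each row is the pose to reach, as a shift and turn from the pose measured when the call began, along the tool's axes at that moment; what a row does not reach only later rows make up. A row lasts 1/10 s, in which the tool goes at most 50 mm and 8.59 degrees, less where a joint would pass 70% of its speed; a pose out of reach is approached as far as the arm can. A call with a gripper value outside its range is refused whole. "grip" is the closure in counts, from 0 (fully open) to 255 (shut), set as the call begins (left out, the last holds). The fingers move at their own pace and stop on an object; "grip_force" is the grip in N (left out, the last holds). Time passes only in rows, so rows that repeat a pose let the fingers close. It gives the time, the measured TCP pose, the force and the opening at its end, in the units of the state.
- state(): the state, without advancing time (a new reading comes with each control period).
- get_image(name): name is "scene" or "top" or "wrist"; returns the picture (384x512x3 uint8, red, green, blue); there is no depth.
- camera_model(name): a dict with "K" (3x3 intrinsics, pixels), "R" (3x3) and "t" (3): a world point X has camera coordinates R X + t. Camera axes: x right, y down, z forward; pixel columns grow to the right and rows downward; lengths in m; the calibration is good to about 2 mm. A picture is of the moment at which its call begins: read the wrist's pose just before it. camera_model takes no time and is no camera call; for the wrist camera it gives the pose at the moment of the call.
- sign_off(): hands the job in, once; it reports no verdict.
The state is a dict: "clock": time; "qpos": joint angles; "joint_velocities": joint speeds; "joint_efforts": joint torques, N m; "tool_pos": TCP position; "orientation": TCP orientation; "wrist_force": force on the tool from outside, world axes, zero at the start; "wrist_torque": the same for the moment, N m; "width": finger opening in m.
Only numpy, scipy, OpenCV 4.12 (cv2) and the standard library are available. Lean on these libraries where they do the work, as an engineer would, in place of code of your own. Each camera call takes 0.05 s, during which the arm holds its last target.

## Working session

There is one attempt and no reset: what is moved stays moved. The work goes in short steps, Python scripts to look and compute and a tool call to move; the robot and the scene stay as the last step left them, time stands still between calls to the robot, and variables do not carry over. Pictures are saved under pics/ and viewed, and the job is handed in when it is done.

Besides the shell and the picture viewer there is one more tool, called after "Emit:" as name([rows], argument=value, ...), one row to a line, values as JSON. drive_tool: Moves the arm, as the interface text tells. Its arguments: {"type":"object","properties":{"plan":{"type":"array"},"grip":{"type":"number"},"grip_force":{"type":"number"}},"required":["plan"]}

```bash
mkdir -p pics; ls; python3 - <<'E'
from cell import *
import cv2
print(state())
for n in ("scene","top"):
    cv2.imwrite(f"pics/{n}0.png",get_image(n)[:,:,::-1])
    m=camera_model(n);print(n,m)
E
```

```text
pics
{'clock': 0.0, 'qpos': array([-1.40898271e+00,  5.33615327e-02,  1.61429965e+00,  9.78569701e-06,
        1.47601441e+00, -1.19018600e-01]), 'joint_velocities': array([ 5.77086973e-05,  4.88147092e-04,  1.91476475e-03,  2.36401497e-03,
       -3.64174618e-04,  2.01251185e-03]), 'joint_efforts': array([ 7.81896506e-04, -3.93678296e+01, -3.70175064e+01, -3.86977251e-05,
        6.99349330e-03,  3.57661687e-07]), 'tool_pos': array([ 0.17311807, -0.59993173,  0.24905672]), 'orientation': array([-1.04133702e-03,  9.90157374e-01,  1.39954603e-01, -1.74139033e-05]), 'wrist_force': array([-0.17625431,  0.5200198 , -0.71579171]), 'wrist_torque': array([-0.02848696, -0.0436836 ,  0.02934511]), 'width': 0.08520901499532504}
scene {'K': array([[475.58222343,   0.        , 254.25596134],
       [  0.        , 475.58222343, 194.24550115],
       [  0.        ,   0.        ,   1.        ]]), 'R': array([[-0.72314144, -0.69037158, -0.02129638],
       [-0.4087342 ,  0.45258334, -0.79253055],
       [ 0.55677896, -0.56440712, -0.60946025]]), 't': array([0.48788264, 0.11571773, 1.02437189])}
top {'K': array([[476.44387452,   0.        , 257.94468226],
       [  0.        , 476.44387452, 186.83454339],
       [  0.        ,   0.        ,   1.        ]]), 'R': array([[ 0.006628  , -0.99995509,  0.00677428],
       [-0.99557852, -0.00723346, -0.09365411],
       [ 0.09369891, -0.00612358, -0.99558175]]), 't': array([0.25724508, 0.44519392, 1.20618603])}
```

View pics/top0.png

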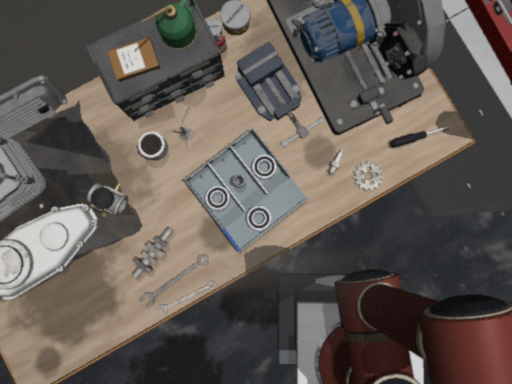

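View pics/scene0.png

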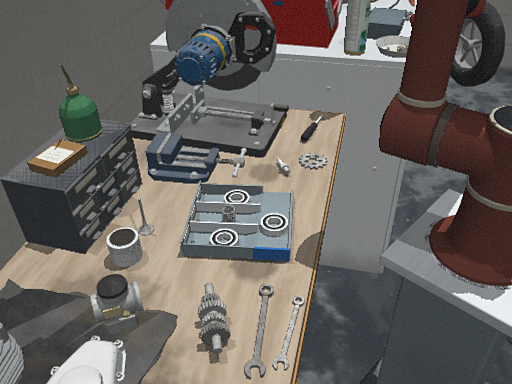

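```bash
python3 - <<'E'
import cv2
i=cv2.imread("pics/top0.png")
cv2.imwrite("pics/top0c.png",cv2.resize(i[70:240,120:320],None,fx=4,fy=3.5,interpolation=cv2.INTER_CUBIC)[:,:800])
E
python3 - <<'E'
import cv2
i=cv2.imread("pics/top0.png")
cv2.imwrite("pics/top0d.png",cv2.resize(i[120:260,170:320],None,fx=5,fy=4.2,interpolation=cv2.INTER_CUBIC)[:,:800])
i=cv2.imread("pics/scene0.png")
cv2.imwrite("pics/scene0d.png",cv2.resize(i[170:270,170:305],None,fx=5.8,fy=5.8,interpolation=cv2.INTER_CUBIC)[:,:800])
E
```

```text
(no output)
```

View pics/top0d.png

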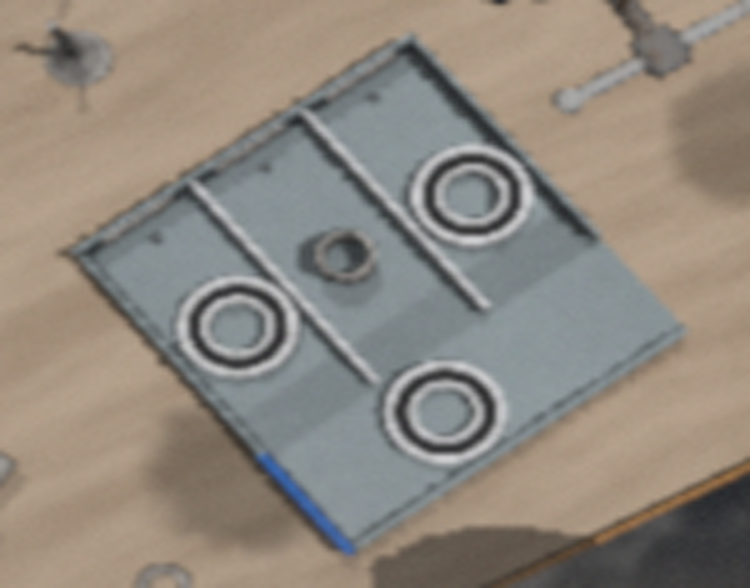

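View pics/scene0d.png

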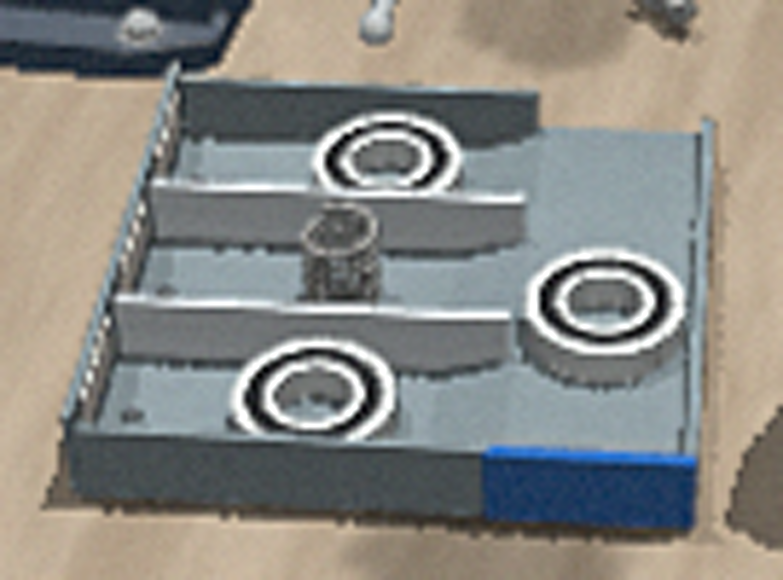

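```bash
cat > h.py <<'E'
from cell import *
import numpy as np, cv2
from scipy.optimize import least_squares
def proj(m,X):
    p=m["K"]@(m["R"]@np.asarray(X)+m["t"]); return p[:2]/p[2]
def ray(m,uv,z):
    d=m["R"].T@np.linalg.inv(m["K"])@np.array([uv[0],uv[1],1.]); c=-m["R"].T@m["t"]
    return c+d*(z-c[2])/d[2]
E
python3 - <<'E'
from h import *
T=camera_model("top");S=camera_model("scene")
P=[(T,(183.6,180),(116,110,40)),(T,(252,129),(116,-110,40)),(T,(307,198.1),(-116,-110,22)),(T,(239.6,251.4),(-116,110,34)),
(T,(267.6,192.6),(-40,-36,34)),(T,(244.4,210.5),(-40,36,34)),(T,(230.6,146.7),(112,-36,34)),(T,(208.6,163.6),(112,36,34)),
(S,(260,204),(-40,-36,34)),(S,(257.9,224.3),(-40,36,34)),(S,(196.2,201.9),(112,-36,34)),(S,(190.3,221.7),(112,36,34)),(S,(290.2,248.4),(-116,110,34)),(S,(291.9,191),(-114,-110,22))]
def w(p,X):
    c,s=np.cos(p[2]),np.sin(p[2]);X=np.array(X)/1000
    return np.array([p[0]+c*X[0]-s*X[1],p[1]+s*X[0]+c*X[1],X[2]])
f=lambda p:np.concatenate([proj(m,w(p,X))-uv for m,uv,X in P])
r=least_squares(f,[.5,0,.5],loss='soft_l1');print(r.x);print(f(r.x).reshape(-1,2).round(1))
p=r.x
c,s=np.cos(p[2]),np.sin(p[2])
for n,t,sc,z in [("L",(217.6,197.9),(224.3,238.4),.022),("C",(259,218.3),(274.3,221.9),.030),("R",(264.4,166.4),(236.9,197.2),.022),("spr",(238.6,180.7),(229,208.3),.048)]:
    for m,uv in((T,t),(S,sc)):
        X=ray(m,uv,z);d=X[:2]-p[:2];print(n,X.round(4),"bins",(1000*np.array([c*d[0]+s*d[1],-s*d[0]+c*d[1]])).round(1))
E
```

```text
[0.43579991 0.29107862 0.67249092]
[[-0.2 -0.2]
 [-0.2 -1.9]
 [ 0.6  0.6]
 [ 0.2  0.9]
 [-0.9  0.2]
 [-0.  -0.2]
 [-0.6 -0.4]
 [-0.8 -0.1]
 [ 0.3 -0.3]
 [-0.2 -0.3]
 [-0.2 -0.8]
 [-0.3 -0.6]
 [ 1.1  0.7]
 [ 1.  -1.1]]
L [0.414  0.3635 0.022 ] bins [28.1 70.3]
L [0.4129 0.3678 0.022 ] bins [29.9 74.2]
C [0.3623 0.2572 0.03  ] bins [-78.6  19.3]
C [0.3629 0.2609 0.03  ] bins [-75.8  21.8]
R [0.4963 0.244  0.022 ] bins [ 18.  -74.5]
R [0.4963 0.2468 0.022 ] bins [ 19.8 -72.3]
spr [0.4559 0.3093 0.048 ] bins [27.1  1.7]
spr [0.4559 0.3102 0.048 ] bins [27.7  2.5]
```

```bash
cat >> h.py <<'E'
from scipy.spatial.transform import Rotation as Ro
B=np.array([0.4362,0.2912]); YAW=0.6725
c_,s_=np.cos(YAW),np.sin(YAW)
def b2w(x,y,z): return np.array([B[0]+(c_*x-s_*y)/1e3,B[1]+(s_*x+c_*y)/1e3,z/1e3])
def w2b(X): d=(np.asarray(X)[:2]-B)*1e3; return np.array([c_*d[0]+s_*d[1],-s_*d[0]+c_*d[1]])
def mv(*ws,rot=False):
    """ws: tcp targets in bins mm; prints tool shifts cm"""
    s=state(); q=s["orientation"]; R=Ro.from_quat([q[1],q[2],q[3],q[0]])
    G=Ro.from_matrix(np.array([[c_,s_,0],[s_,-c_,0],[0,0,-1]]))
    rv=(R.inv()*G).as_rotvec()
    print("t",s["clock"],"tcp bins",w2b(s["tool_pos"]).round(1),(s["tool_pos"][2]*1e3).round(1),"F",s["wrist_force"].round(1),"w",round(s["width"],4),"rotvec to aligned",rv.round(3))
    for w in ws: print(w,(R.inv().apply(b2w(*w)-s["tool_pos"])*100).round(2))
E
python3 - <<'E'
from h import *
T=camera_model("top")
for n,uv,z in[("valve",(185,133),0),("plug",(336,160),.012),("plugend",(341,152),.01),("sprock",(367,176),.005),("piston",(152,145),.057)]:
    X=ray(T,uv,z);print(n,X.round(3),w2b(X).round(0))
s=state();q=s["orientation"]
R=Ro.from_quat([q[1],q[2],q[3],q[0]]);print(R.as_matrix().round(3))
mv((-79,79,120),(-79,79,60))
print(R.inv().apply(np.array([.42,-.15,.25])-s["tool_pos"])*100)
E
```

```text
valve [0.587 0.454 0.   ] [219.  33.]
plug [0.516 0.057 0.012] [ -83. -233.]
plugend [0.537 0.044 0.01 ] [ -75. -257.]
sprock [ 0.475 -0.025  0.005] [-166. -272.]
piston [0.544 0.527 0.057] [231. 118.]
[[ 0.961  0.277 -0.   ]
 [ 0.277 -0.961  0.002]
 [ 0.    -0.002 -1.   ]]
t 0.1 tcp bins [-761.  -533.3] 249.2 F [-0.2 -0.1 -0.4] w 0.0858 rotvec to aligned [-0.002 -0.001 -0.392]
(-79, 79, 120) [ 39.66 -82.6   13.08]
(-79, 79, 60) [ 39.66 -82.59  19.08]
[ 3.61919573e+01 -3.63953670e+01 -6.57741824e-03]
```

Emit:
drive_tool([
  [36,-36,0,0,0,-0.39],
  [36,-36,0,0,0,-0.39],
  [36,-36,0,0,0,-0.39],
  [36,-36,0,0,0,-0.39],
  [36,-36,0,0,0,-0.39],
  [36,-36,0,0,0,-0.39],
  [36,-36,0,0,0,-0.39],
  [36,-36,0,0,0,-0.39],
  [36,-36,0,0,0,-0.39],
  [36,-36,0,0,0,-0.39],
  [39.7,-60,5,0,0,-0.39],
  [39.7,-60,5,0,0,-0.39],
  [39.7,-60,5,0,0,-0.39],
  [39.7,-60,5,0,0,-0.39],
  [39.7,-60,5,0,0,-0.39],
  [39.7,-82.6,13,0,0,-0.39],
  [39.7,-82.6,13,0,0,-0.39],
  [39.7,-82.6,13,0,0,-0.39],
  [39.7,-82.6,13,0,0,-0.39],
  [39.7,-82.6,13,0,0,-0.39],
], grip=255)

```text
clock: 2.1
tool_pos: [0.3241, 0.3057, 0.1198]
orientation: [-0.001, 0.944, 0.33, 0.0]
wrist_force: [0.7, -0.6, 0.4]
width: -0.0001
```

```bash
python3 - <<'E'
from h import *
mv((-79,75,80),(-79,75,40),(-79,43,40))
s=get_image("scene");w=get_image("wrist");t=get_image("top")
o=np.hstack([cv2.resize(s[130:300,150:350],(400,340)),cv2.resize(t[100:270,150:350],(400,340))])
cv2.imwrite("pics/a1.png",o[:,:,::-1])
cv2.imwrite("pics/a1w.png",w[:,:,::-1])
E
```

```text
t 2.1 tcp bins [-78.6  81.2] 119.8 F [ 0.7 -0.6  0.4] w -0.0001 rotvec to aligned [-0.002 -0.001 -0.001]
(-79, 75, 80) [-0.04  0.62  3.98]
(-79, 75, 40) [-0.04  0.63  7.98]
(-79, 43, 40) [-0.04  3.83  7.97]
```

View pics/a1.png

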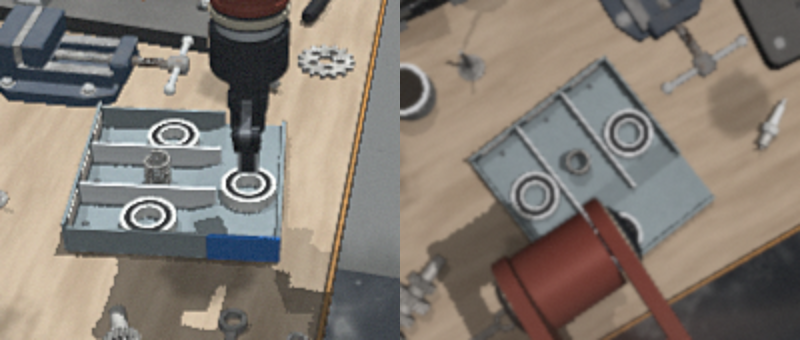

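View pics/a1w.png

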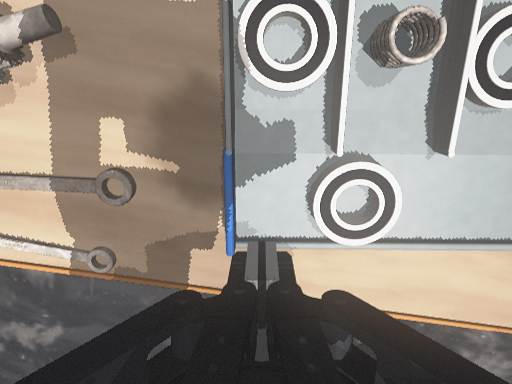

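```bash
python3 - <<'E'
from h import *
W=camera_model("wrist")
for n,uv,z in[("C",(357.5,202.5),.030),("L",(289,38),.022),("div+36 end",(340,155),.034),("div-36 end",(451,156),.034),("spring top",(418,34),.048),("blue corner",(231,254),.034),("lip at right",(500,241.5),.022),("lip",(300,242),.022)]:
    X=ray(W,uv,z);print(n,w2b(X).round(1))
E
```

```text
C [-75.2  13.1]
L [30.4 63.7]
div+36 end [-40.9  29. ]
div-36 end [-41.2 -43.9]
spring top [28.9 -4.9]
blue corner [-113.9  102.4]
lip at right [-108.7 -100.2]
lip [-109.9   51.1]
```

```bash
python3 - <<'E'
from h import *
mv()
W=camera_model("wrist");w=get_image("wrist");cv2.imwrite("pics/a2w.png",w[:,:,::-1]);mv()
print(w2b(-W["R"].T@W["t"]),W["R"].T@[0,0,1])
# overlay projected bins frame
v=w.copy()
for P in[(-40,36,34),(-40,-36,34),(-116,110,34),(-110,106,14),(-110,-110,22),(-110,30,22)]:
    u=proj(W,b2w(*P));print(P,u.round(1))
    cv2.circle(v,(int(u[0]),int(u[1])),3,(255,0,0),1)
cv2.imwrite("pics/a2o.png",v[:,:,::-1])
E
```

```text
t 2.25 tcp bins [-79.6  81. ] 119.0 F [ 0.7  0.1 -0.1] w 0.0004 rotvec to aligned [-0.002  0.003  0.003]
t 2.3 tcp bins [-79.2  79.6] 119.9 F [ 1.3  0.1 -0.3] w 0.0001 rotvec to aligned [-0.001  0.001  0.001]
[-1.05714596 80.28106796] [-0.24166341 -0.19132018 -0.95131246]
(-40, 36, 34) [329.4 153.6]
(-40, -36, 34) [439.3 154.1]
(-116, 110, 34) [220.6 256.5]
(-110, 106, 14) [228.6 237.1]
(-110, -110, 22) [512.6 243.1]
(-110, 30, 22) [327.8 242.2]
```

View pics/a2o.png

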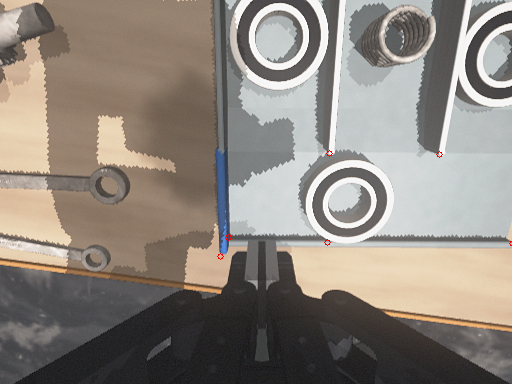

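```bash
python3 - <<'E'
from h import *
mv((-77,76,60),(-77,76,37),(-77,44,37),(-77,50,37),(-77,50,100))
E
```

```text
t 2.3 tcp bins [-79.2  79.6] 119.9 F [ 1.3  0.1 -0.3] w 0.0001 rotvec to aligned [-0.001  0.001  0.001]
(-77, 76, 60) [0.23 0.37 5.99]
(-77, 76, 37) [0.23 0.37 8.29]
(-77, 44, 37) [0.23 3.57 8.28]
(-77, 50, 37) [0.23 2.97 8.28]
(-77, 50, 100) [0.22 2.96 1.98]
```

Emit:
drive_tool([
  [0.2,0.35,4,0,0,0],
  [0.2,0.35,6.5,0,0,0],
  [0.2,0.35,8,0,0,0],
  [0.2,0.35,8.25,0,0,0],
  [0.2,0.35,8.25,0,0,0],
  [0.2,0.7,8.25,0,0,0],
  [0.2,1.1,8.25,0,0,0],
  [0.2,1.5,8.25,0,0,0],
  [0.2,1.9,8.25,0,0,0],
  [0.2,2.3,8.25,0,0,0],
  [0.2,2.7,8.25,0,0,0],
  [0.2,3.1,8.25,0,0,0],
  [0.2,3.4,8.25,0,0,0],
  [0.2,3.6,8.25,0,0,0],
  [0.2,3.6,8.25,0,0,0],
])

```text
clock: 3.8
tool_pos: [0.349, 0.2775, 0.0379]
orientation: [-0.001, 0.944, 0.33, -0.0]
wrist_force: [-2.1, 2.4, 5.3]
width: 0.0005
```

```bash
python3 - <<'E'
from h import *
s=get_image("scene");mv((88,73,120),(-77,50,37))
W=camera_model("wrist");w=get_image("wrist")
cv2.imwrite("pics/b1.png",np.vstack([cv2.resize(s[130:300,150:350],(400,340)),cv2.resize(w,(400,300))[:260]])[:,:,::-1])
E
```

```text
t 3.85 tcp bins [-76.7  43.6] 37.9 F [-3.6  3.4  6.2] w -0.0003 rotvec to aligned [-0.002  0.     0.001]
(88, 73, 120) [16.47 -2.94 -8.21]
(-77, 50, 37) [-0.03 -0.64  0.09]
```

View pics/b1.png

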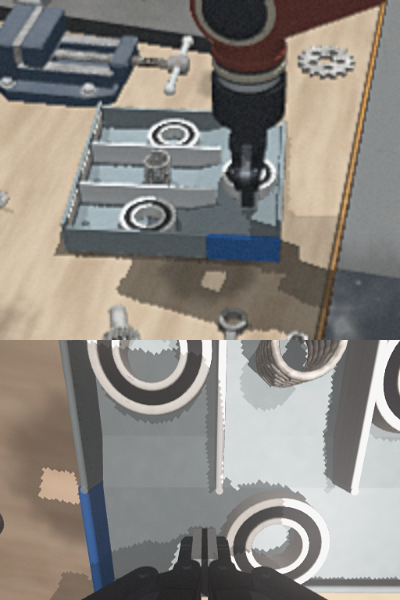

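Emit:
drive_tool([
  [0,-0.5,-0.5,0,0,0],
  [0,-0.6,-4.2,0,0,0],
  [2,-1,-5,0,0,0],
  [7,-2,-5,0,0,0],
  [12,-2.9,-5,0,0,0],
  [16.4,-2.9,-5,0,0,0],
  [16.4,-2.9,-5,0,0,0],
  [16.4,-2.9,-4.5,0,0,0],
  [16.4,-2.9,-4.5,0,0,0],
], grip=190)

```text
clock: 4.8
tool_pos: [0.4578, 0.4012, 0.0813]
orientation: [0.0, 0.944, 0.33, -0.002]
wrist_force: [0.2, 0.6, -0.5]
width: 0.0221
```

```bash
python3 - <<'E'
from h import *
s=get_image("scene");mv((88,72.5,28),(50,72,28))
W=camera_model("wrist");w=get_image("wrist")
cv2.imwrite("pics/b2.png",np.vstack([cv2.resize(s[130:300,150:350],(400,340)),cv2.resize(w,(400,300))[:260]])[:,:,::-1])
E
```

```text
t 4.85 tcp bins [85.4 72.6] 81.9 F [-0.1 -0.   0.1] w 0.0221 rotvec to aligned [-0.001  0.003  0.001]
(88, 72.5, 28) [0.27 0.02 5.39]
(50, 72, 28) [-3.53  0.06  5.4 ]
```

View pics/b2.png

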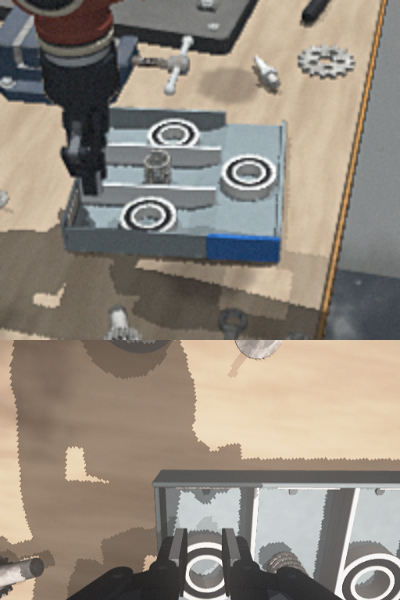

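Emit:
drive_tool([
  [0.3,0,2.5,0,0,0],
  [0.3,0,4.2,0,0,0],
  [0.3,0,5.1,0,0,0],
  [0.3,0,5.4,0,0,0],
  [0.2,0,5.4,0,0,0],
  [-0.3,0,5.4,0,0,0],
  [-0.8,0,5.4,0,0,0],
  [-1.3,0,5.4,0,0,0],
  [-1.8,0,5.4,0,0,0],
  [-2.3,0,5.4,0,0,0],
  [-2.8,0,5.4,0,0,0],
  [-2.8,0,5.4,0,0,0],
])

```text
clock: 6.1
tool_pos: [0.4358, 0.3837, 0.0288]
orientation: [-0.0, 0.944, 0.33, -0.001]
wrist_force: [-0.2, 0.7, 0.3]
width: 0.0217
```

```bash
python3 - <<'E'
from h import *
s=get_image("scene");mv((0,72,28),(-30,72,37),(-38,72,37))
cv2.imwrite("pics/b3.png",cv2.resize(s[130:300,150:350],(600,510))[:,:,::-1])
E
```

```text
t 6.15 tcp bins [57.3 72.7] 28.6 F [ 0.2 -0.9  0.4] w 0.0215 rotvec to aligned [-0.001  0.002  0.001]
(0, 72, 28) [-5.73  0.06  0.07]
(-30, 72, 37) [-8.73  0.06 -0.82]
(-38, 72, 37) [-9.53  0.06 -0.82]
```

View pics/b3.png

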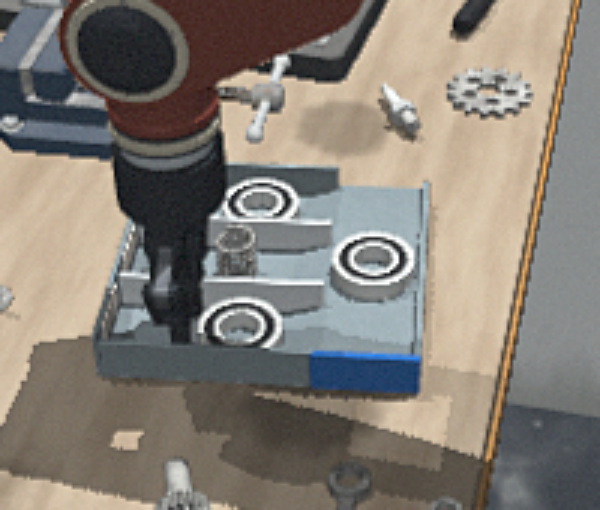

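Emit:
drive_tool([
  [-0.5,0.05,0,0,0,0],
  [-1,0.05,0,0,0,0],
  [-1.5,0.05,0,0,0,0],
  [-2,0.05,0,0,0,0],
  [-2.5,0.05,0,0,0,0],
  [-3,0.05,0,0,0,0],
  [-3.5,0.05,0,0,0,0],
  [-4,0.05,0,0,0,0],
  [-4.5,0.05,0,0,0,0],
  [-5,0.05,0,0,0,0],
  [-5.5,0.05,0,0,0,0],
  [-6,0.05,-0.15,0,0,0],
  [-6.5,0.05,-0.3,0,0,0],
  [-7,0.05,-0.4,0,0,0],
  [-7.5,0.05,-0.5,0,0,0],
  [-7.9,0.05,-0.65,0,0,0],
  [-8.3,0.05,-0.75,0,0,0],
  [-8.7,0.05,-0.8,0,0,0],
  [-9,0.05,-0.8,0,0,0],
  [-9,0.05,-0.8,0,0,0],
])

```text
clock: 8.15
tool_pos: [0.3648, 0.3265, 0.0362]
orientation: [-0.0, 0.944, 0.33, -0.002]
wrist_force: [0.6, 1.0, -0.4]
width: 0.022
```

```bash
python3 - <<'E'
from h import *
s=get_image("scene");mv((-38,72,37))
W=camera_model("wrist");w=get_image("wrist")
cv2.imwrite("pics/b4.png",np.hstack([cv2.resize(s[130:300,150:350],(400,340)),cv2.resize(w,(400,300))[:260].repeat(1,0) if 0 else cv2.resize(w,(400,340))])[:,:,::-1])
E
```

```text
t 8.2 tcp bins [-33.8  72.2] 36.2 F [-0.3 -0.6 -0.5] w 0.022 rotvec to aligned [-0.001  0.004  0.001]
(-38, 72, 37) [-0.42  0.02 -0.08]
```

View pics/b4.png

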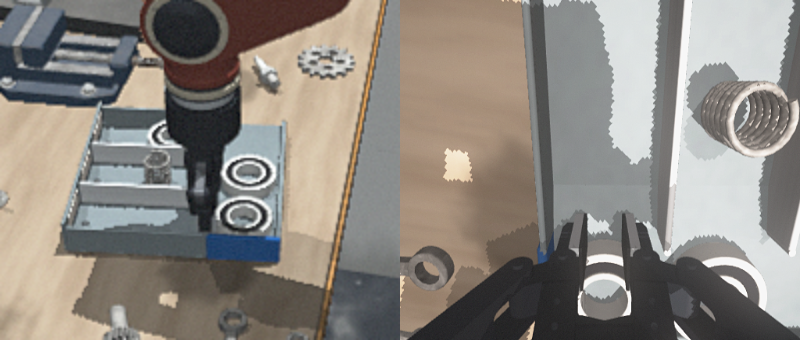

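Emit:
drive_tool([
  [-0.3,0,0,0,0,0],
  [-0.5,0,0,0,0,0],
  [-0.5,0,0,0,0,0],
  [0.6,0,0,0,0,0],
  [0.8,0,-3,0,0,0],
  [0.8,0,-7,0,0,0],
  [3,3,-7.5,0,0,0],
  [6,7,-7.5,0,0,0],
  [9,11,-7.5,0,0,0],
  [11.6,14.4,-7.5,0,0,0],
  [11.6,14.4,-7,0,0,0],
  [11.6,14.4,-4.5,0,0,0],
  [11.6,14.4,-4,0,0,0],
  [11.6,14.4,-4,0,0,0],
])

```text
clock: 9.65
tool_pos: [0.5435, 0.2861, 0.0732]
orientation: [0.0, 0.944, 0.331, -0.005]
wrist_force: [0.9, -1.4, -0.7]
width: 0.0219
```

```bash
python3 - <<'E'
from h import *
s=get_image("scene");mv((82,-72.5,28),(50,-72.5,28))
W=camera_model("wrist");w=get_image("wrist")
cv2.imwrite("pics/b5.png",np.hstack([cv2.resize(s[130:300,150:350],(400,340)),cv2.resize(w,(400,340))])[:,:,::-1])
cv2.imwrite("pics/b5s.png",cv2.resize(s[190:270,220:320],(800,600),interpolation=cv2.INTER_CUBIC)[:,:,::-1])
E
```

```text
t 9.7 tcp bins [ 81.7 -71. ] 74.6 F [-1.3  1.1  0.9] w 0.0215 rotvec to aligned [-0.002  0.007  0.001]
(82, -72.5, 28) [0.06 0.16 4.66]
(50, -72.5, 28) [-3.14  0.15  4.69]
```

View pics/b5.png

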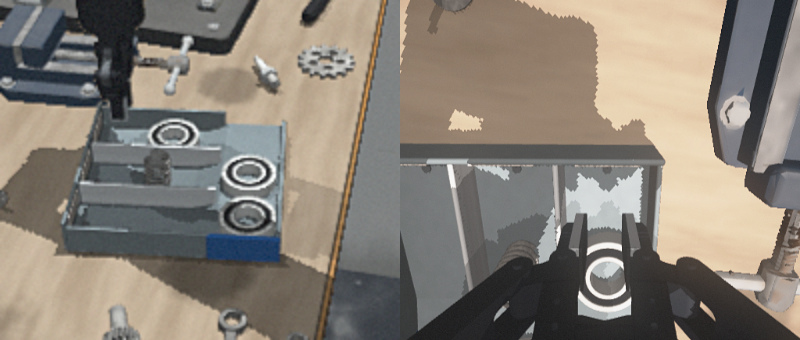

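View pics/b5s.png

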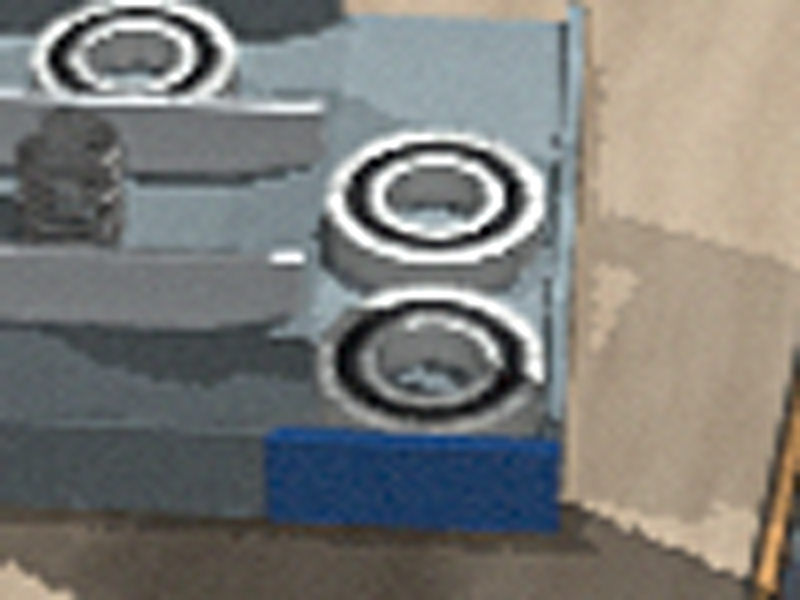

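Emit:
drive_tool([
  [0,0.15,2.5,0,0,0],
  [0,0.15,4,0,0,0],
  [0,0.15,4.6,0,0,0],
  [0,0.15,4.65,0,0,0],
  [-0.5,0.15,4.65,0,0,0],
  [-1.1,0.15,4.65,0,0,0],
  [-1.7,0.15,4.65,0,0,0],
  [-2.2,0.15,4.65,0,0,0],
  [-2.7,0.15,4.65,0,0,0],
  [-3.2,0.15,4.65,0,0,0],
  [-3.7,0.15,4.65,0,0,0],
  [-4.2,0.15,4.65,0,0,0],
  [-4.7,0.15,4.65,0,0,0],
  [-5.2,0.15,4.65,0,0,0],
  [-5.7,0.15,4.65,0,0,0],
  [-6.2,0.15,4.65,0,0,0],
  [-6.7,0.15,4.65,0,0,0],
  [-7.2,0.15,4.65,0,0,0],
  [-7.6,0.15,4.65,0,0,0],
  [-7.6,0.15,4.65,0,0,0],
])

```text
clock: 11.75
tool_pos: [0.4859, 0.2377, 0.0295]
orientation: [0.0, 0.944, 0.331, -0.003]
wrist_force: [1.0, 0.9, 1.0]
width: 0.0221
```

```bash
python3 - <<'E'
from h import *
mv((0,-72.5,28),(-30,-72.5,37),(-38,-72.5,37))
E
```

```text
t 11.75 tcp bins [  5.6 -72.8] 29.5 F [1.  0.9 1. ] w 0.0221 rotvec to aligned [-0.002  0.005  0.001]
(0, -72.5, 28) [-0.55 -0.03  0.15]
(-30, -72.5, 37) [-3.56 -0.03 -0.73]
(-38, -72.5, 37) [-4.36 -0.03 -0.73]
```

Emit:
drive_tool([
  [-0.4,0,0,0,0,0],
  [-0.8,0,-0.1,0,0,0],
  [-1.3,0,-0.25,0,0,0],
  [-1.8,0,-0.4,0,0,0],
  [-2.3,0,-0.5,0,0,0],
  [-2.8,0,-0.65,0,0,0],
  [-3.2,0,-0.7,0,0,0],
  [-3.6,0,-0.7,0,0,0],
  [-4,0,-0.7,0,0,0],
  [-4.4,0,-0.7,0,0,0],
  [-4.6,0,-0.7,0,0,0],
  [-4.6,0,-0.7,0,0,0],
  [-3.5,0,-0.8,0,0,0],
  [-3.5,0,-4,0,0,0],
  [-3.5,0,-7,0,0,0],
  [-3.5,0,-7,0,0,0],
])

```text
clock: 13.35
tool_pos: [0.4603, 0.2164, 0.1025]
orientation: [0.001, 0.944, 0.331, -0.001]
wrist_force: [0.9, 0.1, 0.4]
width: 0.0218
```

```bash
python3 - <<'E'
from h import *
s=get_image("scene");mv((-77,-140,100),(-77,-140,37))
W=camera_model("wrist");w=get_image("wrist")
cv2.imwrite("pics/b6.png",np.hstack([cv2.resize(s[130:300,150:350],(400,340)),cv2.resize(w,(400,340))])[:,:,::-1])
E
```

```text
t 13.4 tcp bins [-29.  -73.1] 100.4 F [ 0.1 -0.6 -0.1] w 0.0216 rotvec to aligned [-0.001  0.006  0.002]
(-77, -140, 100) [-4.81  6.69  0.06]
(-77, -140, 37) [-4.78  6.69  6.36]
```

View pics/b6.png

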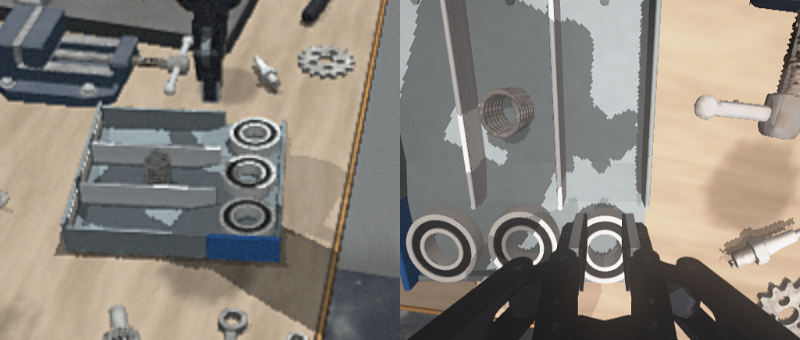

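Emit:
drive_tool([
  [-1,4,0,0,0,0],
  [-3.5,5.9,0,0,0,0],
  [-3.5,5.9,2,0,0,0],
  [-3.5,5.9,4.5,0,0,0],
  [-3.5,5.9,6,0,0,0],
  [-3.5,5.9,6.35,0,0,0],
  [-3.5,5.9,6.35,0,0,0],
  [-3.5,5.4,6.35,0,0,0],
  [-3.5,4.9,6.35,0,0,0],
  [-3.5,4.5,6.35,0,0,0],
  [-3.5,4.1,6.35,0,0,0],
  [-3.5,3.7,6.35,0,0,0],
  [-3.5,3.3,6.35,0,0,0],
  [-3.5,3,6.35,0,0,0],
  [-3.5,2.7,6.35,0,0,0],
  [-3.5,2.7,6.35,0,0,0],
], grip=255)

```text
clock: 15.05
tool_pos: [0.4518, 0.1737, 0.0386]
orientation: [0.001, 0.944, 0.331, 0.002]
wrist_force: [10.4, 1.3, 0.5]
width: -0.0001
```

```bash
python3 - <<'E'
from h import *
s=get_image("scene");mv((-64,-94,37))
W=camera_model("wrist");w=get_image("wrist")
cv2.imwrite("pics/b7.png",np.hstack([cv2.resize(s[130:300,150:350],(400,340)),cv2.resize(w,(400,340))])[:,:,::-1])
E
```

```text
t 15.1 tcp bins [ -61.1 -101.6] 38.6 F [ 9.6  1.4 -0.3] w 0.0 rotvec to aligned [ 0.003 -0.002  0.001]
(-64, -94, 37) [-0.29 -0.76  0.15]
```

View pics/b7.png

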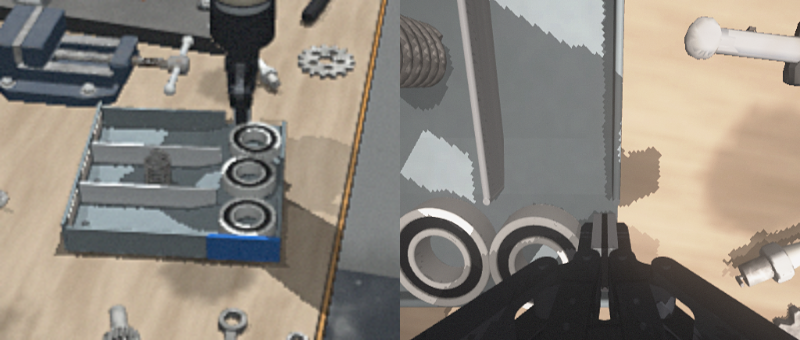

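Emit:
drive_tool([
  [0,0.8,0.1,0,0,0],
  [-0.5,1,0.1,0,0,0],
  [-0.9,1,0.1,0,0,0],
  [-0.9,0.6,0.1,0,0,0],
  [-0.9,0.3,0.1,0,0,0],
  [-0.9,0,0.1,0,0,0],
  [-0.9,-0.2,0.1,0,0,0],
  [-0.9,-0.4,0.1,0,0,0],
  [-0.9,-0.6,0.1,0,0,0],
  [-0.9,-0.6,0.1,0,0,0],
])

```text
clock: 16.15
tool_pos: [0.4407, 0.1729, 0.0374]
orientation: [0.001, 0.944, 0.331, 0.002]
wrist_force: [0.9, -1.3, -0.6]
width: -0.0
```

```bash
python3 - <<'E'
from h import *
s=get_image("scene");mv((-70,-94,37))
cv2.imwrite("pics/b8.png",cv2.resize(s[180:270,220:320],(720,648),interpolation=cv2.INTER_CUBIC)[:600,:,::-1])
E
```

```text
t 16.2 tcp bins [-70.2 -95.4] 37.4 F [ 0.2 -0.4 -0. ] w 0.0002 rotvec to aligned [ 0.003 -0.002  0.001]
(-70, -94, 37) [ 0.02 -0.14  0.04]
```

View pics/b8.png

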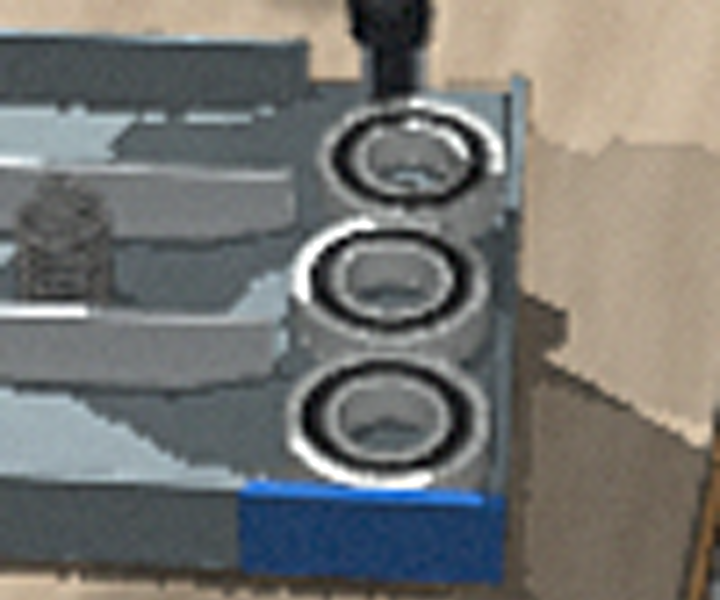

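Emit:
drive_tool([
  [0,0.6,0,0,0,0],
  [0,0.6,-3,0,0,0],
  [0,0.6,-6,0,0,0],
  [2,-4,-6,0,0,0],
  [4,-8.5,-6,0,0,0],
  [4.6,-10.8,-6,0,0,0],
  [4.6,-10.8,-6,0,0,0],
  [4.6,-10.8,-4,0,0,0],
  [4.6,-10.8,-4,0,0,0],
])

```text
clock: 17.1
tool_pos: [0.4076, 0.2845, 0.0747]
orientation: [0.001, 0.944, 0.33, -0.001]
wrist_force: [-0.8, -0.6, -0.5]
width: 0.0002
```

```bash
python3 - <<'E'
from h import *
mv((-24,13,37),(-37,13,37))
t=get_image("wrist");t2=get_image("scene")
mv()
S=camera_model("scene")
cv2.imwrite("pics/c1.png",t[:,:,::-1])
cv2.imwrite("pics/c1s.png",cv2.resize(t2[180:270,220:320],(720,648),interpolation=cv2.INTER_CUBIC)[:600,:,::-1])
E
```

```text
t 17.1 tcp bins [-26.6  12.6] 74.7 F [-0.8 -0.6 -0.5] w 0.0002 rotvec to aligned [0.002 0.003 0.001]
(-24, 13, 37) [ 0.27 -0.05  3.77]
(-37, 13, 37) [-1.03 -0.05  3.78]
t 17.2 tcp bins [-25.1  12.1] 76.7 F [0.6 1.  0.7] w -0.0 rotvec to aligned [ 0.003 -0.001  0.   ]
```

View pics/c1.png

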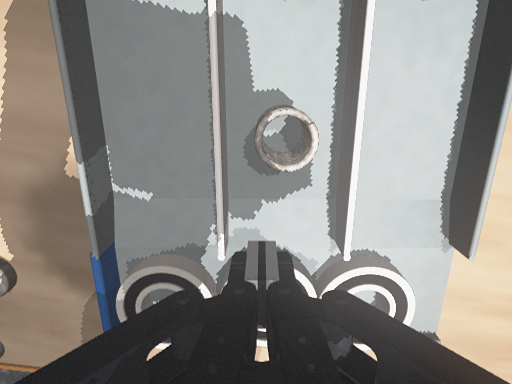

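View pics/c1s.png

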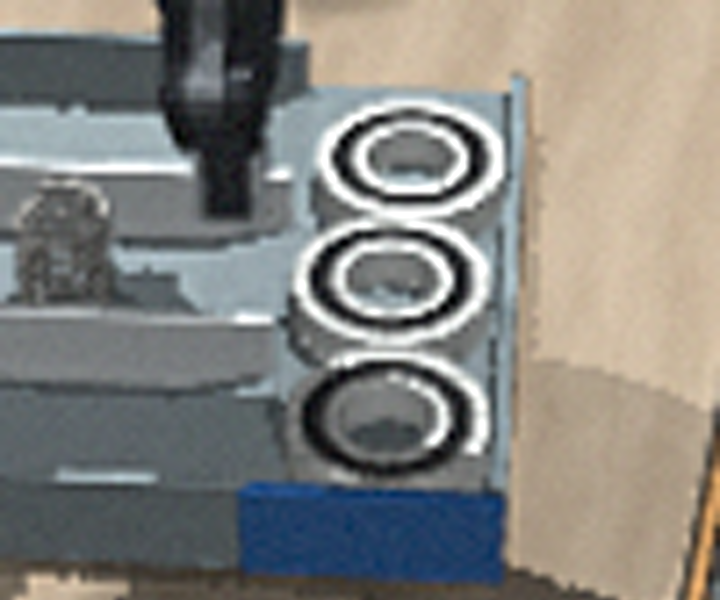

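```bash
python3 - <<'E'
from h import *
S=camera_model("scene")
for u in[(411,157),(392,280),(388,418)]:
    print(w2b(ray(S,(220+u[0]/7.2,180+u[1]/7.2),.030)).round(1))
print(w2b(ray(S,(220+518/7.2,180+80/7.2),.022)),w2b(ray(S,(220+502/7.2,180+487/7.2),.034)))
mv((-24,13,37),(-37,13,37))
E
```

```text
[-78.7 -50.4]
[-76.   11.6]
[-78.3  74.7]
[-112.28784669 -104.64220603] [-113.04851176  105.97203154]
t 17.2 tcp bins [-25.1  12.1] 76.7 F [0.6 1.  0.7] w -0.0 rotvec to aligned [ 0.003 -0.001  0.   ]
(-24, 13, 37) [ 0.11 -0.1   3.97]
(-37, 13, 37) [-1.19 -0.1   3.97]
```

Emit:
drive_tool([
  [0.2,-0.05,2,0,0,0],
  [0.2,-0.05,3.6,0,0,0],
  [0.2,-0.05,3.95,0,0,0],
  [-0.2,-0.05,3.95,0,0,0],
  [-0.5,-0.05,3.95,0,0,0],
  [-0.8,-0.05,3.95,0,0,0],
  [-1,-0.05,3.95,0,0,0],
  [-1.15,-0.05,3.95,0,0,0],
  [-1.3,-0.05,3.95,0,0,0],
  [-1.3,-0.05,3.95,0,0,0],
  [-1.3,-0.05,3.95,0,0,0],
])

```text
clock: 18.3
tool_pos: [0.3998, 0.278, 0.0382]
orientation: [0.001, 0.944, 0.33, 0.002]
wrist_force: [3.6, 3.6, 2.4]
width: 0.0001
```

```bash
python3 - <<'E'
from h import *
t2=get_image("scene")
mv((-24,75,37),(-37,75,37))
cv2.imwrite("pics/c2s.png",cv2.resize(t2[180:270,220:320],(720,648),interpolation=cv2.INTER_CUBIC)[:600,:,::-1])
E
```

```text
t 18.35 tcp bins [-36.7  12.4] 38.2 F [3.6 3.  2.6] w -0.0 rotvec to aligned [ 0.003 -0.004  0.   ]
(-24, 75, 37) [ 1.27 -6.26  0.11]
(-37, 75, 37) [-0.03 -6.26  0.1 ]
```

View pics/c2s.png

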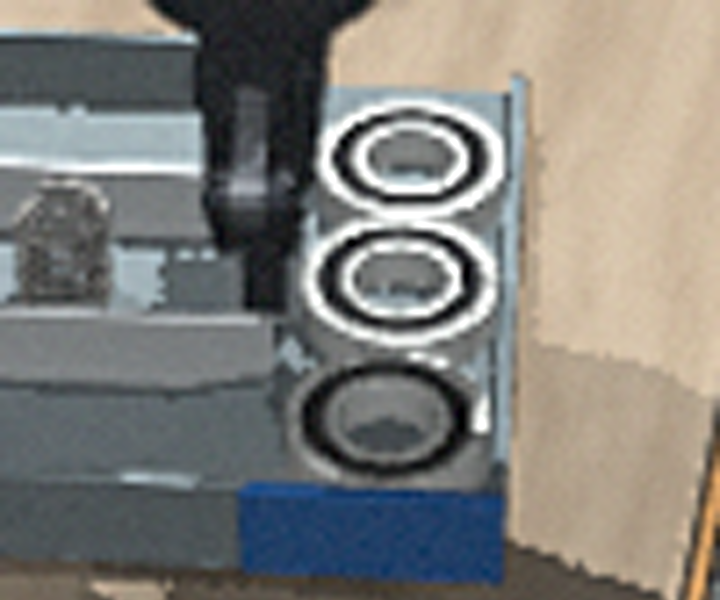

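Emit:
drive_tool([
  [-0.3,0,0,0,0,0],
  [-0.5,0,0,0,0,0],
  [-0.5,0,0,0,0,0],
])

```text
clock: 18.65
tool_pos: [0.3995, 0.2772, 0.0407]
orientation: [-0.001, 0.944, 0.33, 0.008]
wrist_force: [8.0, 8.2, 1.1]
width: 0.0001
```

```bash
python3 - <<'E'
from h import *
mv((-24,75,37),(-37,75,37))
E
```

```text
t 18.65 tcp bins [-37.4  11.9] 40.7 F [8.  8.2 1.1] w 0.0001 rotvec to aligned [ 0.004 -0.015 -0.   ]
(-24, 75, 37) [ 1.33 -6.31  0.36]
(-37, 75, 37) [ 0.03 -6.31  0.34]
```

Emit:
drive_tool([
  [0.8,0,0,0,0,0],
  [1.2,0,-3.5,0,0,0],
  [1.3,-2,-4,0,0,0],
  [1.3,-6.3,-4,0,0,0],
  [1.3,-6.3,-3.5,0,0,0],
  [1.3,-6.3,-1,0,0,0],
  [1.3,-6.3,0.2,0,0,0],
  [1.1,-6.3,0.3,0,0,0],
  [0.7,-6.3,0.3,0,0,0],
  [0.4,-6.3,0.3,0,0,0],
  [0.1,-6.3,0.3,0,0,0],
  [-0.1,-6.3,0.3,0,0,0],
  [-0.3,-6.3,0.3,0,0,0],
  [-0.3,-6.3,0.3,0,0,0],
])

```text
clock: 20.05
tool_pos: [0.361, 0.3267, 0.04]
orientation: [-0.002, 0.944, 0.33, 0.012]
wrist_force: [5.6, 4.3, -0.4]
width: -0.0001
```

```bash
python3 - <<'E'
from h import *
t2=get_image("scene")
mv((-24,-56,37),(-37,-56,37))
cv2.imwrite("pics/c3s.png",cv2.resize(t2[180:270,220:320],(720,648),interpolation=cv2.INTER_CUBIC)[:600,:,::-1])
E
```

```text
t 20.1 tcp bins [-36.7  74.6] 40.0 F [ 5.6  3.5 -0.1] w 0.0001 rotvec to aligned [ 0.004 -0.024 -0.   ]
(-24, -56, 37) [ 1.27 13.06  0.38]
(-37, -56, 37) [-0.03 13.06  0.35]
```

View pics/c3s.png

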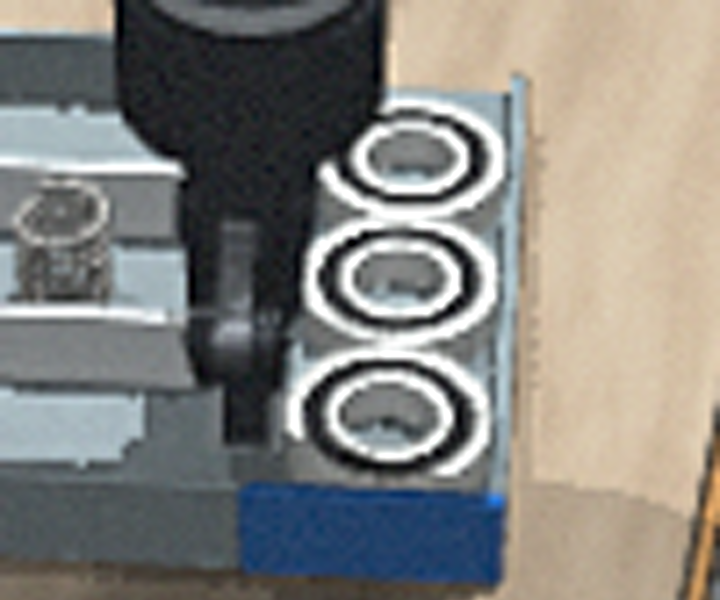

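Emit:
drive_tool([
  [0.8,0,0,0,0,0],
  [1.2,0,-3.5,0,0,0],
  [1.3,2,-4,0,-0.02,0],
  [1.3,7,-4,0,-0.02,0],
  [1.3,11,-4,0,-0.02,0],
  [1.3,13,-4,0,-0.02,0],
  [1.3,13,-3.5,0,-0.02,0],
  [1.3,13,-1,0,-0.02,0],
  [1.3,13,0.2,0,-0.02,0],
  [1.1,13,0.3,0,-0.02,0],
  [0.7,13,0.3,0,-0.02,0],
  [0.4,13,0.3,0,-0.02,0],
  [0.1,13,0.3,0,-0.02,0],
  [-0.1,13,0.3,0,-0.02,0],
  [-0.3,13,0.3,0,-0.02,0],
  [-0.3,13,0.3,0,-0.02,0],
])

```text
clock: 21.7
tool_pos: [0.4417, 0.2241, 0.039]
orientation: [0.001, 0.944, 0.329, 0.006]
wrist_force: [4.1, 2.8, -1.2]
width: -0.0001
```

```bash
python3 - <<'E'
from h import *
mv((-24,-56,80),(-70,-112,80),(-70,-112,37),(-70,-93,37))
E
```

```text
t 21.7 tcp bins [-37.5 -55.9] 39.0 F [ 4.1  2.8 -1.2] w -0.0001 rotvec to aligned [ 0.006 -0.011 -0.001]
(-24, -56, 80) [ 1.4   0.03 -4.08]
(-70, -112, 80) [-3.2   5.63 -4.1 ]
(-70, -112, 37) [-3.24  5.61  0.2 ]
(-70, -93, 37) [-3.25  3.71  0.19]
```

Emit:
drive_tool([
  [0.6,0,0,0,0,0],
  [1.2,0,-3.5,0,-0.01,0],
  [0,3,-4.1,0,-0.01,0],
  [-3.3,6,-4.1,0,-0.01,0],
  [-3.3,6,-4,0,-0.01,0],
  [-3.3,6,-1,0,-0.01,0],
  [-3.3,6,0.1,0,-0.01,0],
  [-3.3,5.6,0.1,0,-0.01,0],
  [-3.3,5.1,0.1,0,-0.01,0],
  [-3.3,4.7,0.1,0,-0.01,0],
  [-3.3,4.3,0.1,0,-0.01,0],
  [-3.3,4,0.1,0,-0.01,0],
  [-3.3,3.8,0.1,0,-0.01,0],
  [-3.3,3.6,0.1,0,-0.01,0],
  [-3.3,3.6,0.1,0,-0.01,0],
])

```text
clock: 23.2
tool_pos: [0.4389, 0.1754, 0.0385]
orientation: [0.003, 0.944, 0.33, 0.002]
wrist_force: [1.9, -1.5, 1.4]
width: -0.0002
```

```bash
python3 - <<'E'
from h import *
t2=get_image("scene")
mv((-70,-112,37),(-70,-92,37))
cv2.imwrite("pics/c4s.png",cv2.resize(t2[180:270,220:320],(720,648),interpolation=cv2.INTER_CUBIC)[:600,:,::-1])
E
```

```text
t 23.25 tcp bins [-70.  -92.3] 38.5 F [ 2.1 -0.8  1.2] w 0.0003 rotvec to aligned [ 0.006 -0.002 -0.001]
(-70, -112, 37) [-0.    1.97  0.16]
(-70, -92, 37) [-0.   -0.03  0.14]
```

View pics/c4s.png

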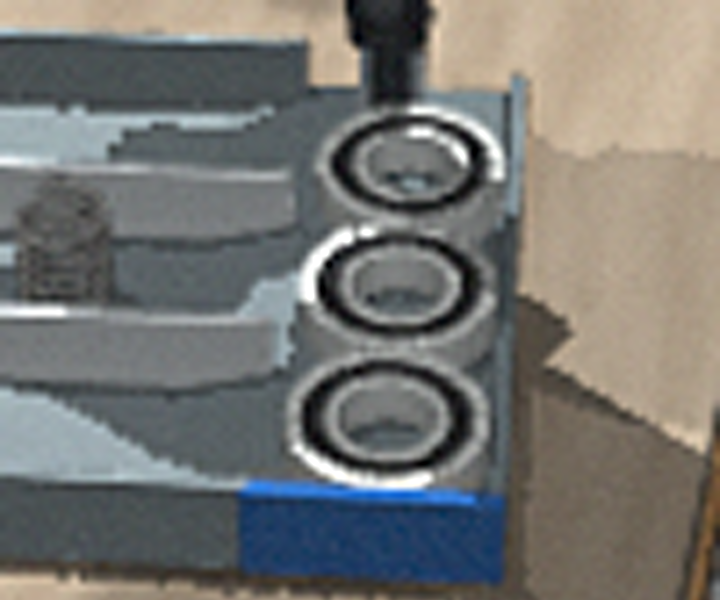

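Emit:
drive_tool([
  [0,-0.15,0.1,0,0,0],
  [0,-0.3,0.1,0,0,0],
  [0,-0.45,0.1,0,0,0],
  [0,-0.45,0.1,0,0,0],
])

```text
clock: 23.65
tool_pos: [0.4377, 0.1785, 0.0384]
orientation: [0.004, 0.944, 0.33, 0.003]
wrist_force: [3.4, -5.0, 2.6]
width: -0.0
```

```bash
python3 - <<'E'
from h import *
mv()
E
```

```text
t 23.65 tcp bins [-69.  -89.1] 38.4 F [ 3.4 -5.   2.6] w -0.0 rotvec to aligned [ 0.009 -0.004 -0.001]
```

Emit:
drive_tool([
  [0,0.6,0,0,0,0],
  [0,1,-4,0,0,0],
  [0,5,-8,0,0,0],
  [0,10,-10,0,0,0],
  [0,15,-10,0,0,0],
  [0,20,-10,0,0,0],
  [0,20,-10,0,0,0],
  [0,20,-10,0,0,0],
])

```text
clock: 24.45
tool_pos: [0.5612, 0.0214, 0.1394]
orientation: [0.003, 0.945, 0.328, 0.003]
wrist_force: [-0.3, 0.4, -0.6]
width: 0.0004
```

```bash
python3 - <<'E'
from h import *
t2=get_image("scene");t=get_image("top");mv()
cv2.imwrite("pics/c5s.png",cv2.resize(t2[180:270,220:320],(720,648),interpolation=cv2.INTER_CUBIC)[:600,:,::-1])
cv2.imwrite("pics/c5t.png",cv2.resize(t[150:260,215:325],(600,600),interpolation=cv2.INTER_CUBIC)[:,:,::-1])
E
```

```text
t 24.55 tcp bins [ -70.1 -286.7] 139.1 F [ 0.4  0.1 -0.4] w 0.0001 rotvec to aligned [ 0.007 -0.003 -0.001]
```

View pics/c5s.png

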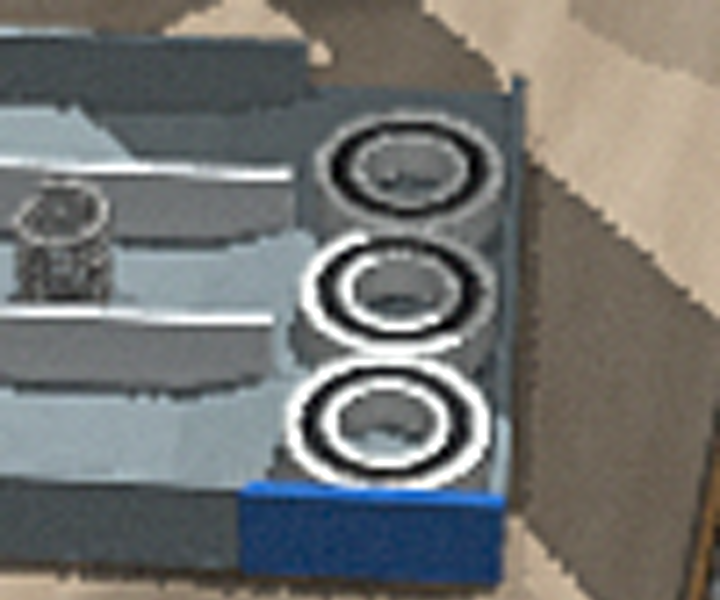

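View pics/c5t.png

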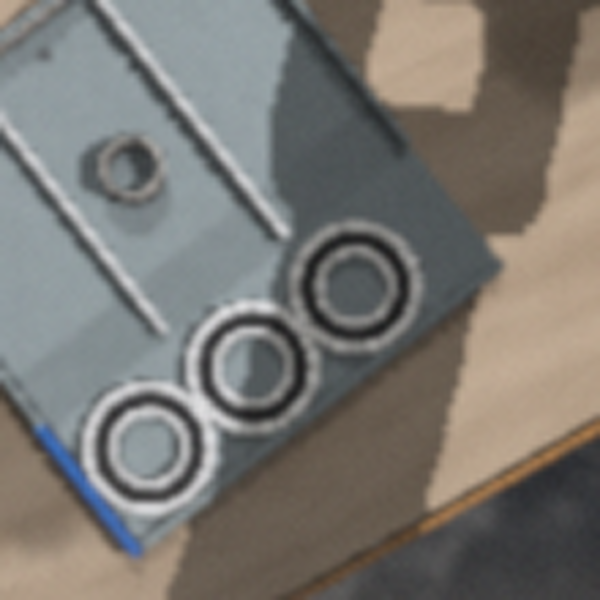

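```bash
python3 - <<'E'
from h import *
S=camera_model("scene");T=camera_model("top")
k=600/110
for n,a,b in[("L",(388,423),(150,448)),("C",(397,292),(253,367)),("R",(410,169),(355.5,286))]:
    print(n,w2b(ray(S,(220+a[0]/7.2,180+a[1]/7.2),.030)).round(1),w2b(ray(T,(215+b[0]/k,150+b[1]/k),.030)).round(1))
E
```

```text
L [-78.4  76.9] [-80.7  73.8]
C [-77.8  17.3] [-80.7  13.1]
R [-78.7 -44.1] [-80.6 -47.9]
```

Emit:
drive_tool([
  [-2,-5,-5,0,0,0],
  [-3,-10,-6,0,0,0],
  [-5,-15,-6,0,0,0],
  [-6,-20,-6,0,0,0],
  [-6,-25,-6,0,0,0],
  [-6,-29,-6,0,0,0],
  [-6,-31,-6,0,0,0],
  [-6,-31,-6,0,0,0],
  [-6,-31,-6,0,0,0],
  [-6,-31,-6,0,0,0],
])

```text
clock: 25.55
tool_pos: [0.3194, 0.2285, 0.1965]
orientation: [0.003, 0.944, 0.33, 0.002]
wrist_force: [0.1, -0.5, -0.3]
width: -0.0003
```

```bash
python3 - <<'E'
from h import *
mv();W=camera_model("wrist");w=get_image("wrist");mv()
cv2.imwrite("pics/d1.png",cv2.resize(w,(800,600),interpolation=cv2.INTER_CUBIC)[:,:,::-1])
for P in[(-110,106,34),(-44,106,34),(-110,-110,22),(-110,106,22)]:print(P,proj(W,b2w(*P))*1.5625)
E
```

```text
t 25.55 tcp bins [-130.4   23.7] 196.5 F [ 0.1 -0.5 -0.3] w -0.0003 rotvec to aligned [ 0.007 -0.002 -0.001]
t 25.6 tcp bins [-130.3   23.3] 196.6 F [ 0.7 -0.   0.1] w -0.0001 rotvec to aligned [ 0.007 -0.002 -0.002]
(-110, 106, 34) [263.06741712 249.14221714]
(-44, 106, 34) [252.38019166 128.13894977]
(-110, -110, 22) [627.10110682 244.99046497]
(-110, 106, 22) [268.45205384 245.18824257]
```

View pics/d1.png

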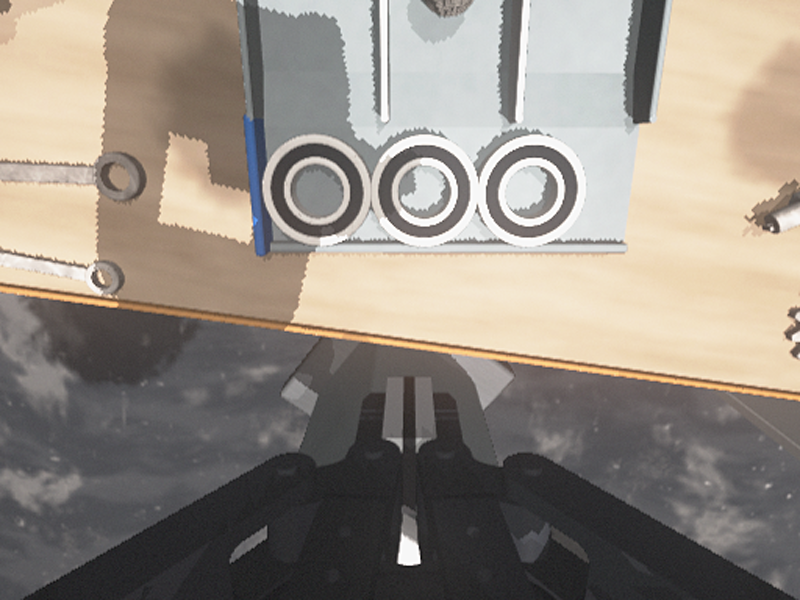

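```bash
python3 - <<'E'
import cv2
i=cv2.imread("pics/d1.png")
cv2.imwrite("pics/d1c.png",cv2.resize(i[110:265,235:435],None,fx=3.8,fy=3.8,interpolation=cv2.INTER_CUBIC))
cv2.imwrite("pics/d1e.png",cv2.resize(i[110:265,410:640],None,fx=3.4,fy=3.4,interpolation=cv2.INTER_CUBIC))
E
```

```text
(no output)
```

View pics/d1c.png

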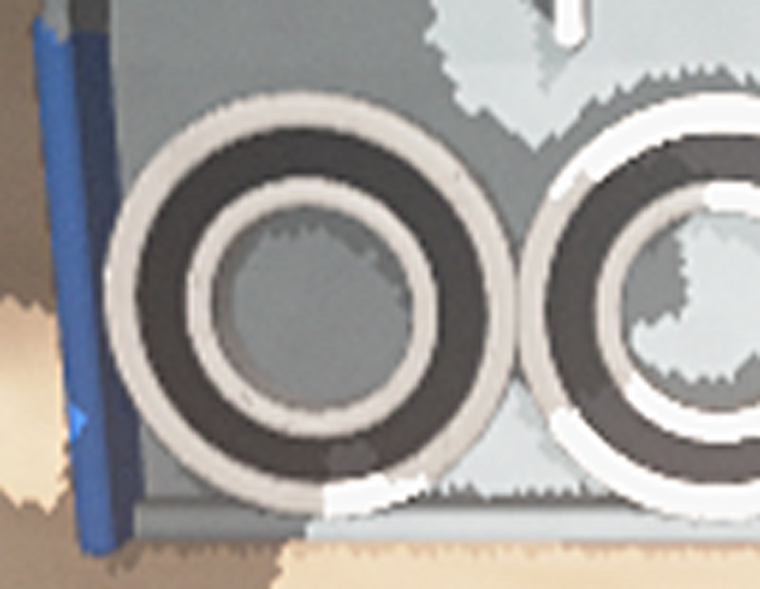

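View pics/d1e.png

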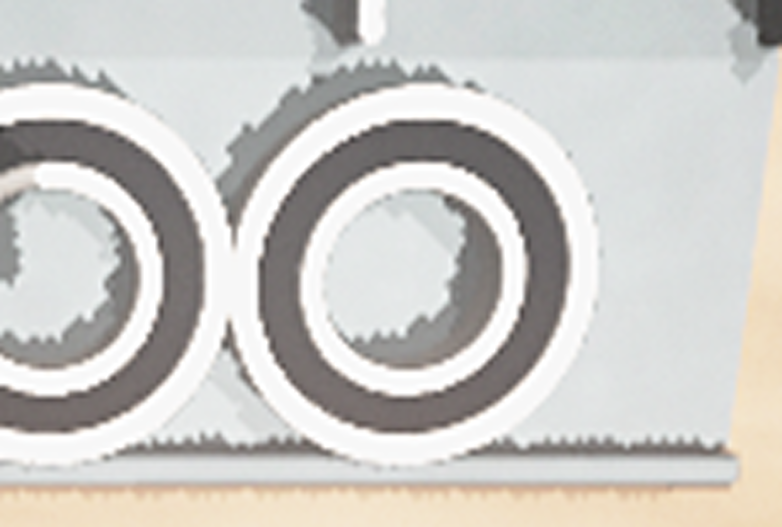

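```bash
python3 - <<'E'
from cell import *
print(sign_off(), state()["clock"])
E
```

```text
the job is handed in; nothing more can be done
the job is handed in; nothing more can be done
```

The three bearings are lined up along the front lip, closed up against the blue end stop, and I handed the job in at about 25.6 s of the 51 s allowed.

**What I did:**
- I pushed the tray bearing aside first.
- I dragged the left-bin and then the right-bin bearing up over their ramps with the fingers behind them. Nothing was gripped or lifted.
- The first push from the right bowed the middle bearing about 3 mm off the lip. I pressed each bearing back against the lip, then closed the row from the right; the last push met about 6 N.

**Last checks:**
- **Row:** in the closing wrist view the three bearings look touching and against the lip.
- **End stop:** by my reading the gap between the left bearing and the stop is 0 to 1 mm, which is within measuring error.
- **Positions:** averaged over the top and scene cameras, the centres are at about x = -79.5 and y = 75, 15 and -46 mm (ideal -79; 75, 13, -49). The two cameras disagree by 3–4 mm in y and 2–3 mm in x.
- **Other things:** the valve spring still stands in its bin. I saw nothing else disturbed, but I did not re-measure the other parts.
- **Force:** the highest wrist force I read was about 12 N.

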